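# Lock the lid on the coffee urn

## Robot

A 6-joint arm with a two-finger parallel gripper is mounted at the origin on a cart in front of the work surface, level with it; the furniture and walls round the work are solid. World frame = base frame: x ahead of the robot, y to its left, z up, the work surface at z = 0. Lengths are in m, angles in rad, forces in N, time in s.
With the tool pointing down it reaches from about 0.375 to 0.9 m from the base axis. Payload 3.1 kg.
Tool frame: the origin (TCP) lies at the very end of the fingers, on their centre line; the grasp point (between the pads) lies 19 mm behind it; x points along the fingers, y is the direction in which the jaws open and shut, and the axes are right-handed (so a half turn about x gives the same grasp; the last joint's range is limited). The gripper opens to 87 mm and grips with 3 to 60 N. Pads are 19 mm wide; open, the fingers measure 117 mm over their backs; the gripper's body (75 mm by 190 mm) begins 51 mm behind the grasp point.
Start: joints at [-1.327, 0.527, 1.433, -0, 1.181, -0.178], TCP at [0.256, -0.57, 0.223] pointing down, gripper open.
Joint ranges: [-3.08, 3.08], [-0.75, 2.2], [0.22, 2.44], [-1.43, 4.57], [0, 2.65], [-2.85, 2.85]. Speed limits (rad/s): [2.79, 2.79, 3.14, 3.14, 3.14, 3.14].

## Interface

Orientations are given as a unit quaternion [x, y, z, w].
In Python, from rig import robot gives the robot as it stands.
- The arm moves only by the tool carry_out, never from a script. Its argument "commands" is a list that holds one entry, the list of rows, each a list of 5 numbers: the opening, from 0 (shut) to 1 (fully open), then the shift along the tool's x, y, z in mm, then the turn about the tool's x in degrees. In form: [[[hand, x, y, z, twist], ...]]. A call has 1 to 8 rows; each row shifts and turns the pose as measured when the row begins, along the tool's axes as they then stand; what a row does not reach is not made up. A row lasts 1/12 s, in which the tool goes at most 41.7 mm and 7.16 degrees, less where a joint would pass 70% of its speed; a pose out of reach is approached as far as the arm can. A call with a gripper value outside its range is refused whole. The fingers move at their own pace and stop on an object; "force" is the grip in N (left out, the last holds). Time passes only in rows, so rows that do not move let the fingers close. It gives the time, the measured TCP pose, the force and the opening at its end, in the units of the state.
- robot.get_obs(): the state, without advancing time (a new reading comes with each control period).
- robot.camera(name): name is "side" or "top" or "wrist"; returns the picture (400x640x3 uint8, red, green, blue); there is no depth.
- robot.camera_model(name): a dict with "fx", "fy", "cx", "cy" (pixels), "k1" (the pictures are not rectified: a ray, as slopes to the right and down, at radius r is drawn at 1 + k1 r^2 times it, then the intrinsics apply), "R" (3x3) and "t" (3): a world point X has camera coordinates R X + t. Camera axes: x right, y down, z forward; pixel columns grow to the right and rows downward; lengths in m; the calibration is good to about 2 mm. A picture is of the moment at which its call begins: read the wrist's pose just before it. camera_model takes no time and is no camera call; for the wrist camera it gives the pose at the moment of the call.
- robot.hand_in(): hands the job in, once; it reports no verdict.
The state is a dict: "time": time; "q": joint angles; "joint_velocities": joint speeds; "joint_torque": joint torques, N m; "position": TCP position; "tool_rot": TCP orientation; "ft_force": force on the tool from outside, world axes, zero at the start; "moment": the same for the moment, N m; "grip_width": finger opening in m.
Only numpy, scipy, OpenCV 4.12 (cv2) and the standard library are available. Lean on these libraries where they do the work, as an engineer would, in place of code of your own. Each camera call takes 0.05 s, during which the arm holds its last target. There are 200 camera calls.

## Task

Close the steel coffee urn for serving: take its lid from the table by the bar handle, set it in the urn's mouth so that its two ears drop through the gaps, and twist it clockwise as far as it goes, so that the ramps pull it down tight and the handle points at the tap. Then slide the safety catch on the collar fully in towards the lid. Leave the other things on the table where they are.

Things in the scene. Friction and masses are not known exactly. Their poses are not given: they have to be found in the camera images.
- urn: Fixed steel coffee urn with a black collar, on three legs: 151 mm across (178 mm over the two side grips), rim of the collar 206 mm above the table; the tap on its front reaches 125 mm from the axis, 78 to 140 mm up. Origin on the table under its axis; z up, -x points to the tap. The lid is locked when its handle lies along this x axis, either way round.
- urn_mouth (a point): On the urn's axis, 210 mm above the table: centre of the top of the free seal; axes as the urn's. In the mouth (118 mm across) are two steel ledges, top 206 mm above the table, 98 mm clear between them; their undersides are ramps, each ending at a fixed stop. The lid turns clockwise 60 deg from the gaps to the stops; it does not turn back by itself.
- urn_gap (a point): Centre of one of the two entry gaps between the ledges (a white dot on the collar marks this one), 54 mm from the axis, 206 mm above the table. The gap is 44 deg wide (42 mm) and lies 60 deg anticlockwise (seen from above) from the urn's x axis; the other is straight opposite. x points straight away from the urn's axis: the lid goes in with its handle along this line, either way.
- lid_handle (a point): Centre of the black bar handle of the loose steel lid (200 g); x along the bar, z up. Bar 100 x 18 x 16 mm (long, wide, high) on a post at each end, 22 mm free under it. 60 mm up when the lid stands on the table, 250 mm when it sits in the urn's mouth with the ears in the gaps (262 mm if they miss), 247.5 mm when turned tight. Lid flange 136 mm across, its underside 40 mm below here.
- lid_ear (a point): Middle of one of the lid's two ears, 50 mm from its axis and 53 mm below the handle's centre, under one end of the bar; the other ear is opposite. Ears are 28 deg wide, 6 mm thick, stick out of the 88 mm plug to 55 mm from the axis; the plug ends 7 mm below here. Over each ear a flat tab, 14 mm wide, sticks out of the flange to 81 mm from the axis. x points straight outwards.
- catch_tab (a point): Centre of the black thumb tab of the catch, a steel bolt on the urn's collar, 13 deg right of the tap as seen from in front of the tap. Tab 12 mm thick radially, 14 mm wide, 212 to 232 mm above the table, 108 mm from the axis when open. x points straight away from the axis. Pushed towards the axis (2 N) it slides 14 mm and stays, its bolt then beside the front tab of the locked lid.
- catch (a joint): travel of the catch, m: 0 open (drawn outwards), 0.014 fully in
- seal (a joint): how far the sprung silicone seal on the urn's rim is squeezed, m: 0 free, about 0.0025 with the lid turned tight. Over the last 40 deg of the turn the ramps pull the lid down 2.5 mm onto it, evenly with the angle; turning then takes up to about 0.3 Nm.
- paper_bag: Fixed tall paper shopping bag, about 0.45 m high, standing right of the urn and behind it: roughly x 0.48 to 0.88, y -0.05 to -0.3 m. An obstacle between the right end of the table and the work: pass in front of it, close to the robot.
- tea_tin: red hinged tin, 94 x 126 x 45 mm, bystander; origin under its centre
- coffee_jar: glass jar with a yellow-brown lid, 71 mm across, 89 mm tall, bystander; origin under its centre
- creamer_0: sealed milk portion with a red top, 40 mm across, 19 mm tall, bystander; origin under its centre
- creamer_1: sealed milk portion with a blue top, 40 mm across, 19 mm tall, bystander; origin under its centre
- teaspoon: steel teaspoon, 130 mm long, 11 mm high, bystander; origin under its centre

How it is judged:
On the way, in this order (a step that is already met when the one before it is completed fails the run):
1. the lid sits on the seal with both ears through the gaps, not turned yet (horizontal distance between lid_handle and urn_mouth below 0.006 m and z of lid_handle in the frame of urn below 0.254 m and angle between lid_handle's own z axis and vertical below 0.06 rad and angle between the x axis of lid_handle and the x axis of urn, either way round above 0.6 rad), for 0.1 s.
2. the lid is turned clockwise to its stops and pulled down tight (horizontal distance between lid_handle and urn_mouth below 0.006 m and z of lid_handle in the frame of urn between 0.244 and 0.2488 m and angle between the x axis of lid_handle and the x axis of urn, either way round below 0.08 rad and angle between lid_handle's own z axis and vertical below 0.04 rad), for 0.2 s.
At the end, for the whole second after the job is handed in: The lid is level in the urn's mouth, turned to its stops (within 0.08 rad) with its handle in line with the tap, pulled down at least 1.2 mm against the seal, and the catch is in by at least 11.5 of 14 mm; all at rest and released (all of step 2 and value of joint catch above 0.0115 m and value of joint seal above 0.0012 m and linear speed of lid below 0.01 m/s); the robot touches nothing.
It fails at once if a bystander (tin, jar, milk portions, spoon) is pushed more than 25 mm (distance of any of tea_tin, coffee_jar, creamer_0, creamer_1, teaspoon from where it was at the start of the episode above 0.025 m).
It also fails if it takes over 67 s, if anything falls off the work surface, if the arm or the gripper's body presses on something with over 40 N, if the wrist force passes 120 N, or if a joint passes its speed limit or range.

## Working session

There is one attempt and no reset: what is moved stays moved. The work goes in short steps, Python scripts to look and compute and a tool call to move; the robot and the scene stay as the last step left them, time stands still between calls to the robot, and variables do not carry over. Pictures are saved under pics/ and viewed, on a budget of 10 in all, crops included, one or two more only if the job needs it, and the job is handed in when it is done.

Besides the shell and the picture viewer there is one more tool, called after "Emit:" by a JSON object that holds its "name" and its "arguments", one argument or row to a line. carry_out: Moves the arm, as the interface text tells. Its arguments: {"type":"object","properties":{"commands":{"type":"array"},"force":{"type":"number"}},"required":["commands"]}

```bash
mkdir -p pics; ls
cat > h.py <<'E'
import numpy as np, cv2
from rig import robot
from scipy.spatial.transform import Rotation as Ro
def snap(n,fn):
    m=robot.camera_model(n); im=robot.camera(n); cv2.imwrite('pics/'+fn,cv2.cvtColor(im,cv2.COLOR_RGB2BGR)); np.savez('pics/'+fn+'.npz',im=im,**m); return im,m
def load(fn):
    d=np.load('pics/'+fn+'.npz'); return d['im'],{k:d[k] for k in d.files}
def ray(m,u,v):
    K=np.array([[m['fx'],0,m['cx']],[0,m['fy'],m['cy']],[0,0,1.]],float)
    p=cv2.undistortPoints(np.array([[[u,v]]],float),K,np.array([float(m['k1']),0,0,0]),None,None,None)[0,0] if 0 else None
    d=np.array([(u-m['cx'])/m['fx'],(v-m['cy'])/m['fy']]); s=d.copy()
    for _ in range(30): s=d/(1+m['k1']*(s@s))
    R=np.array(m['R']); return -R.T@np.array(m['t']), R.T@np.array([s[0],s[1],1])
def onz(m,u,v,z):
    c,d=ray(m,u,v); return c+d*(z-c[2])/d[2]
def proj(m,X):
    p=np.array(m['R'])@np.array(X)+m['t']; s=p[:2]/p[2]; s=s*(1+m['k1']*(s@s)); return np.array([m['fx']*s[0]+m['cx'],m['fy']*s[1]+m['cy']])
def local(dp):
    o=robot.get_obs(); return Ro.from_quat(o['tool_rot']).inv().apply(np.array(dp)-o['position'])*1000
E
sed -i '/undistortPoints/d;/^    K=/d' h.py
python3 - <<'E'
from h import *
for n in ('top','side'):
    im,m=snap(n,n+'0.png'); print(n,{k:np.round(v,3).tolist() for k,v in m.items()})
o=robot.get_obs(); print({k:np.round(v,3).tolist() for k,v in o.items()}); print(Ro.from_quat(o['tool_rot']).as_matrix().round(3))
E
```

```text
pics
top {'fx': 485.159, 'fy': 485.159, 'cx': 319.327, 'cy': 199.461, 'k1': -0.057, 'R': [[0.002, -1.0, -0.012], [-0.992, -0.0, -0.126], [0.126, 0.013, -0.992]], 't': [0.185, 0.542, 1.38]}
side {'fx': 490.038, 'fy': 490.038, 'cx': 310.733, 'cy': 197.511, 'k1': -0.059, 'R': [[-0.978, 0.21, -0.012], [0.098, 0.401, -0.911], [-0.187, -0.891, -0.413]], 't': [0.487, 0.005, 1.613]}
{'time': 0.1, 'q': [-1.327, 0.528, 1.434, 0.0, 1.181, -0.178], 'joint_velocities': [-0.0, -0.002, -0.003, -0.0, -0.0, 0.0], 'joint_torque': [-0.0, -44.098, -17.715, 0.064, 0.053, -0.0], 'position': [0.256, -0.57, 0.222], 'tool_rot': [-0.691, -0.149, 0.691, -0.147], 'ft_force': [-1.089, 0.363, 0.593], 'moment': [0.076, -0.023, -0.014], 'grip_width': 0.087}
[[-0.     0.409 -0.912]
 [ 0.002 -0.912 -0.409]
 [-1.    -0.002 -0.   ]]
```

View pics/top0.png

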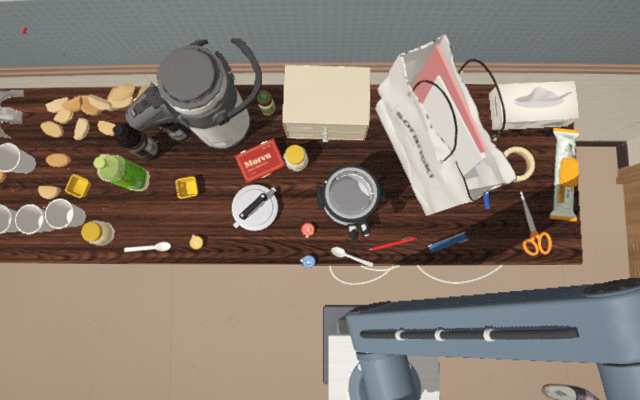

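View pics/side0.png

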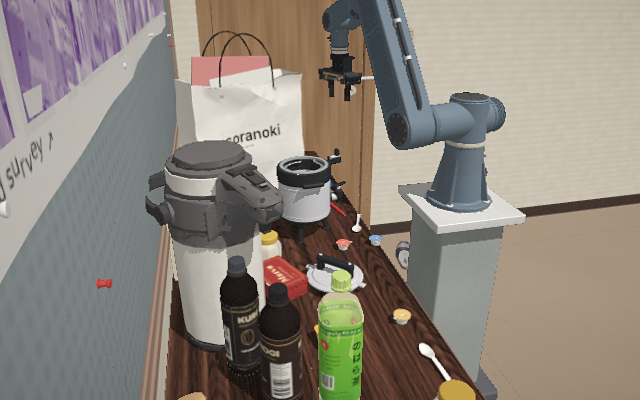

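The top view shows the lid centre near (256,206), its bar running up-right, the urn mouth near (351,192) with the tap at about (357,231), and the creamers near (308,229) and (308,261). The side view agrees.

Run:
```python
from h import *
im,m=load('top0.png')
for n,u,v,z in [('lid c',256,206,.06),('bar a',244,217,.068),('bar b',275,190,.068),('urn',351,192,.206),('tap',357,231,.12),('red',308,229,.019),('blue',308,261,.019),('jar',296,157,.089),('tin',262,158,.045),('spoon',350,257,.01),('bag corner',428,213,.2),('bag corner',515,180,.2)]: print(n,onz(m,u,v,z).round(3))
s=cv2.resize(im[140:280,215:415],None,fx=4,fy=4,interpolation=cv2.INTER_CUBIC); cv2.imwrite('pics/crop0.png',s[...,::-1])
mw=robot.camera_model('wrist');o=robot.get_obs();R=np.array(mw['R']);c=-R.T@mw['t']
print('wrist cam in tool', Ro.from_quat(o['tool_rot']).inv().apply(c-o['position']), (R@Ro.from_quat(o['tool_rot']).as_matrix()).round(3), mw['fx'],mw['cx'],mw['cy'],mw['k1'])
```

```text
lid c [0.52  0.367 0.06 ]
bar a [0.487 0.4   0.068]
bar b [0.565 0.312 0.068]
urn [0.54  0.102 0.206]
tap [0.445 0.082 0.12 ]
red [0.457 0.219 0.019]
blue [0.364 0.218 0.019]
jar [0.657 0.251 0.089]
tin [0.663 0.354 0.045]
spoon [0.375 0.096 0.01 ]
bag corner [ 0.486 -0.096  0.2  ]
bag corner [ 0.572 -0.325  0.2  ]
wrist cam in tool [-0.16302788  0.00039334 -0.06666154] [[-0.001  1.    -0.   ]
 [-0.246  0.     0.969]
 [ 0.969  0.001  0.246]] 325.19543077594165 322.701641989245 195.54370290833594 -0.005417018245903692
```

View pics/crop0.png

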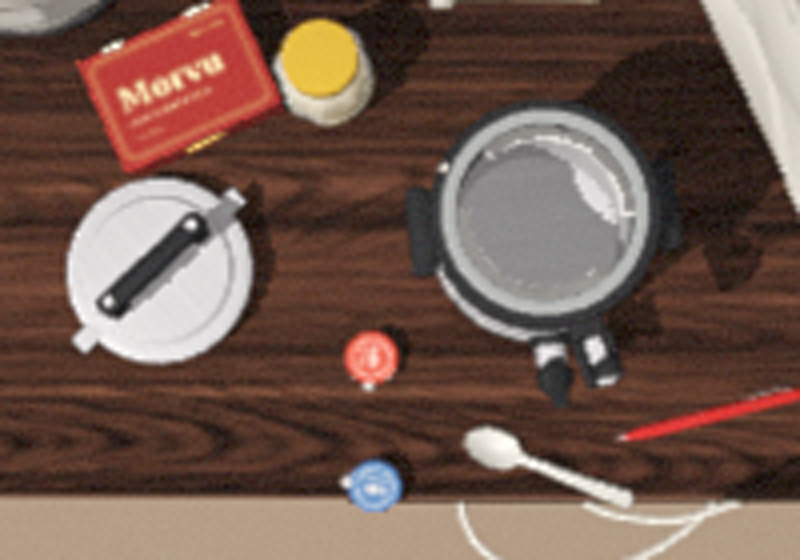

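The crop fixes these points: bar ends at crop (110,303) and (191,225), urn mouth at (545,210), and the white gap dot at (443,167). The catch tab is at about (600,358), right of the tap. That puts the bar at about -46° and the urn yaw at about 7°. I'll plan a path in front of the bag and look at the urn from above on the way.

```bash
cat >> h.py <<'E'
def yaw(o): 
    y=Ro.from_quat(o['tool_rot']).as_matrix()[:,1]; return np.degrees(np.arctan2(y[1],y[0]))
def plan(wps,hand=1,step=38,tw=6.8,show=24,start=None):
    """rows (tool shifts mm, twist deg) from the present pose through world waypoints x,y,z,yaw"""
    o=robot.get_obs(); p=np.array(o['position'])*1000; a=yaw(o); print('t',round(o['time'],2),'pos',p.round(1),'yaw',round(a,1))
    rows=[]
    for w in wps:
        q=np.array(w[:3])*1000.; b=w[3]; n=int(max(1,np.ceil(np.linalg.norm(q-p)/step),np.ceil(abs(b-a)/tw)))
        d=(q-p)/n; da=(b-a)/n
        for i in range(n):
            c,s=np.cos(np.radians(a)),np.sin(np.radians(a))
            rows.append([hand,*(round(float(v)) if step>20 else round(float(v),1) for v in (-d[2],c*d[0]+s*d[1],s*d[0]-c*d[1])),round(float(-da),1)]); a+=da
        p=q
    for i in range(0,min(len(rows),show),8): print(rows[i:i+8])
E
python3 - <<'E'
from h import *
plan([(.256,-.35,.27,-66),(.38,-.10,.31,-45),(.51,.12,.32,0)])
E
```

```text
t 0.1 pos [ 255.7 -569.6  221.7] yaw -65.8
[[1, -8, -33, -15, 0.0], [1, -8, -33, -15, 0.0], [1, -8, -33, -15, 0.0], [1, -8, -33, -15, 0.0], [1, -8, -33, -15, 0.0], [1, -8, -33, -15, 0.0], [1, -5, -22, -27, -2.6], [1, -5, -21, -28, -2.6]]
[[1, -5, -20, -29, -2.6], [1, -5, -18, -30, -2.6], [1, -5, -17, -30, -2.6], [1, -5, -16, -31, -2.6], [1, -5, -14, -32, -2.6], [1, -5, -13, -33, -2.6], [1, -1, -9, -35, -6.4], [1, -1, -5, -36, -6.4]]
[[1, -1, -1, -36, -6.4], [1, -1, 3, -36, -6.4], [1, -1, 7, -36, -6.4], [1, -1, 11, -35, -6.4], [1, -1, 15, -33, -6.4]]
```

Emit:
{"name": "carry_out", "arguments": {
  "commands": [
    [[1, -8, -33, -15, 0], [1, -8, -33, -15, 0], [1, -8, -33, -15, 0], [1, -8, -33, -15, 0], [1, -8, -33, -15, 0], [1, -8, -33, -15, 0], [1, -5, -22, -27, -2.6], [1, -5, -21, -28, -2.6]]
  ]
}}

```text
time: 0.77
position: [0.2847, -0.2828, 0.2751]
tool_rot: [-0.684, -0.18, 0.685, -0.173]
ft_force: [1.1, -0.2, -0.2]
grip_width: 0.0869
```

Run:
```python
from h import *
plan([(.38,-.10,.31,-45),(.51,.12,.32,0)])
```

```text
t 0.77 pos [ 284.7 -282.8  275.1] yaw -61.1
[[1, -6, -19, -29, -2.7], [1, -6, -18, -29, -2.7], [1, -6, -16, -30, -2.7], [1, -6, -15, -31, -2.7], [1, -6, -13, -32, -2.7], [1, -6, -12, -32, -2.7], [1, -1, -9, -35, -6.4], [1, -1, -5, -36, -6.4]]
[[1, -1, -1, -36, -6.4], [1, -1, 3, -36, -6.4], [1, -1, 7, -36, -6.4], [1, -1, 11, -35, -6.4], [1, -1, 15, -33, -6.4]]
```

Tracking is good.

Emit:
{"name": "carry_out", "arguments": {
  "commands": [
    [[1, -6, -19, -29, -2.7], [1, -6, -18, -29, -2.7], [1, -6, -16, -30, -2.7], [1, -6, -15, -31, -2.7], [1, -6, -13, -32, -2.7], [1, -6, -12, -32, -2.7], [1, -1, -9, -35, -6.4], [1, -1, -5, -36, -6.4]]
  ]
}}

```text
time: 1.43
position: [0.4156, -0.0221, 0.3169]
tool_rot: [0.616, 0.351, -0.615, 0.344]
ft_force: [0.4, -0.6, -0.8]
grip_width: 0.0872
```

Emit:
{"name": "carry_out", "arguments": {
  "commands": [
    [[1, -1, -1, -36, -6.4], [1, -1, 3, -36, -6.4], [1, -1, 7, -36, -6.4], [1, -1, 11, -35, -6.4], [1, -1, 15, -33, -6.4], [1, 0, 0, 0, 0]]
  ]
}}

```text
time: 1.93
position: [0.5068, 0.1523, 0.3225]
tool_rot: [0.488, 0.517, -0.483, 0.51]
ft_force: [0.5, 0.4, 0.1]
grip_width: 0.0872
```

Run:
```python
from h import *
snap('wrist','w1.png')
plan([(.52,.36,.2,44)])
```

```text
t 1.98 pos [505.  150.1 322. ] yaw 3.0
[[1, 17, 4, -30, -5.9], [1, 17, 7, -29, -5.9], [1, 17, 10, -28, -5.9], [1, 17, 13, -27, -5.9], [1, 17, 15, -26, -5.9], [1, 17, 18, -24, -5.9], [1, 17, 20, -22, -5.9]]
```

View pics/w1.png

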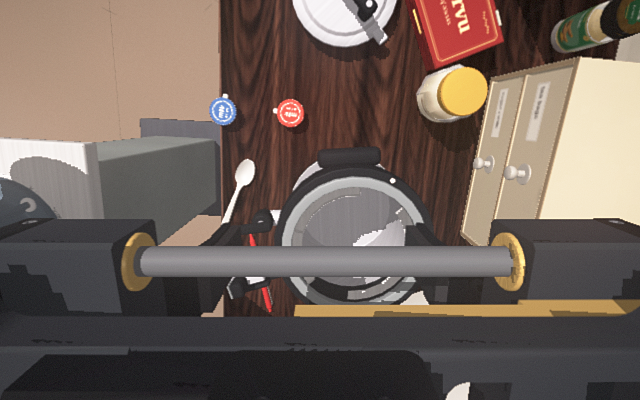

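The view shows the urn ring centred near (360,240), partly hidden by the gripper, and the gap dot at (393,181). I'll look again from a turned pose, with the arm still and the mouth clear of the gripper.

Run:
```python
from h import *
plan([(.45,.055,.345,-55)])
```

```text
t 1.98 pos [505.  150.1 322. ] yaw 3.0
[[1, -3, -7, 10, 6.4], [1, -3, -5, 11, 6.4], [1, -3, -4, 11, 6.4], [1, -3, -3, 12, 6.4], [1, -3, -2, 12, 6.4], [1, -3, 0, 12, 6.4], [1, -3, 1, 12, 6.4], [1, -3, 3, 12, 6.4]]
[[1, -3, 4, 12, 6.4]]
```

Emit:
{"name": "carry_out", "arguments": {
  "commands": [
    [[1, -3, -7, 10, 6.4], [1, -3, -5, 11, 6.4], [1, -3, -4, 11, 6.4], [1, -3, -3, 12, 6.4], [1, -3, -2, 12, 6.4], [1, -3, 0, 12, 6.4], [1, -3, 1, 12, 6.4], [1, -3, 3, 12, 6.4]]
  ]
}}

```text
time: 2.65
position: [0.445, 0.059, 0.3416]
tool_rot: [-0.66, -0.239, 0.674, -0.231]
ft_force: [-0.3, -1.0, 0.2]
grip_width: 0.0866
```

Emit:
{"name": "carry_out", "arguments": {
  "commands": [
    [[1, -3, 4, 12, 6.4], [1, 0, 0, 0, 0], [1, 0, 0, 0, 0]]
  ]
}}

```text
time: 2.9
position: [0.4338, 0.0438, 0.3444]
tool_rot: [-0.672, -0.196, 0.689, -0.189]
ft_force: [-0.8, -0.7, -0.4]
grip_width: 0.0873
```

Run:
```python
from h import *
snap('wrist','w2.png'); print(robot.get_obs()['joint_velocities'])
plan([(.50,.30,.25,20),(.50,.35,.19,44)])
```

```text
[ 0.02101486  0.012829   -0.01536885  0.00947666 -0.00297189 -0.00229488]
t 2.95 pos [433.8  43.9 344.4] yaw -58.4
[[1, 8, -15, -16, -6.5], [1, 8, -13, -18, -6.5], [1, 8, -11, -19, -6.5], [1, 8, -9, -20, -6.5], [1, 8, -7, -21, -6.5], [1, 8, -4, -22, -6.5], [1, 8, -2, -22, -6.5], [1, 8, 1, -22, -6.5]]
[[1, 8, 3, -22, -6.5], [1, 8, 6, -21, -6.5], [1, 8, 8, -21, -6.5], [1, 8, 10, -19, -6.5], [1, 15, 4, -12, -6.0], [1, 15, 5, -11, -6.0], [1, 15, 7, -11, -6.0], [1, 15, 8, -10, -6.0]]
```

View pics/w2.png

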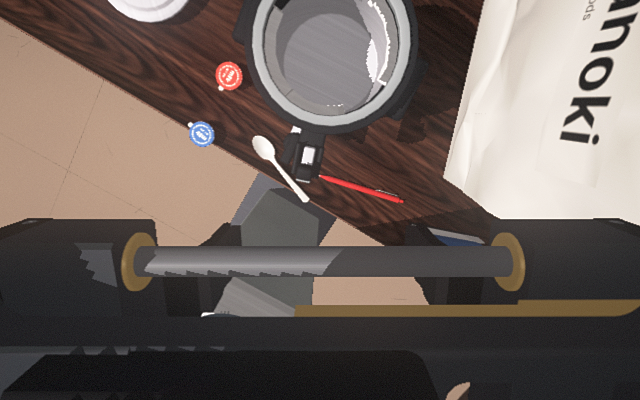

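The seal ring is nearly fully visible, with its centre near (332,42), outer edge from x=246 to 417 and bottom at y=127. The catch is near (307,158). I'll fit the ring in w2 and w1.

```bash
cat > fit.py <<'E'
from h import *
from scipy.optimize import least_squares
def ringfit(fn,u0,v0,rmin,rmax,angs,z):
    im,m=load(fn); g=cv2.GaussianBlur(cv2.cvtColor(im,cv2.COLOR_RGB2GRAY),(3,3),0).astype(float); P=[]
    rs=np.arange(rmin,rmax,.5)
    for a in np.radians(angs):
        us,vs=u0+rs*np.cos(a),v0+rs*np.sin(a); ok=(us>1)&(us<638)&(vs>1)&(vs<398)
        if not ok.all(): continue
        p=cv2.remap(g,us[None].astype(np.float32),vs[None].astype(np.float32),1)[0]; d=np.gradient(p); i=np.argmin(d)
        if d[i]<-8: P.append(onz(m,us[i],vs[i],z)[:2])
    P=np.array(P)
    r=least_squares(lambda x:np.hypot(*(P-x[:2]).T)-x[2],[*P.mean(0),.07],loss='soft_l1',f_scale=.001)
    e=np.abs(r.fun); print(fn,r.x.round(4),len(P),'med err',np.median(e).round(5)); return r.x
if __name__=='__main__':
    c=ringfit('w2.png',332,42,65,105,range(-10,190,3),.21)
    c1=ringfit('w1.png',355,238,55,95,range(-170,-20,3),.21)
    im,m=load('w1.png'); d=onz(m,393,181,.206)[:2]
    for k in (c,c1): v=d-k[:2]; print('dot from centre',np.hypot(*v),'yaw',np.degrees(np.arctan2(v[1],v[0]))-60)
    im,m=load('w2.png'); 
    for u,v in ((308,155),(305,170)):
        t=onz(m,u,v,.232)[:2]-c[:2]; print('catch',np.hypot(*t),'yaw',np.degrees(np.arctan2(t[1],t[0]))+180-13)
    im,m=load('top0.png'); d=onz(m,325.75,181.75,.206)[:2]-c[:2]; print('top dot',np.hypot(*d),np.degrees(np.arctan2(d[1],d[0]))-60)
E
python3 fit.py
python3 - <<'E'
import cv2; im=cv2.imread('pics/w2.png'); cv2.imwrite('pics/w2c.png',cv2.resize(im[0:215,220:440],None,fx=2.6,fy=2.6,interpolation=cv2.INTER_CUBIC))
E
```

```text
w2.png [0.5382 0.1021 0.0661] 67 med err 0.00016
w1.png [0.5373 0.102  0.0669] 50 med err 0.00052
dot from centre 0.07003595774495172 yaw 5.031603902570936
dot from centre 0.07049891447064298 yaw 4.407497465574949
catch 0.09143303332412167 yaw 6.825848385413309
catch 0.1046088473063292 yaw 6.796243143321732
top dot 0.07072630073502839 6.639575424168257
```

View pics/w2c.png

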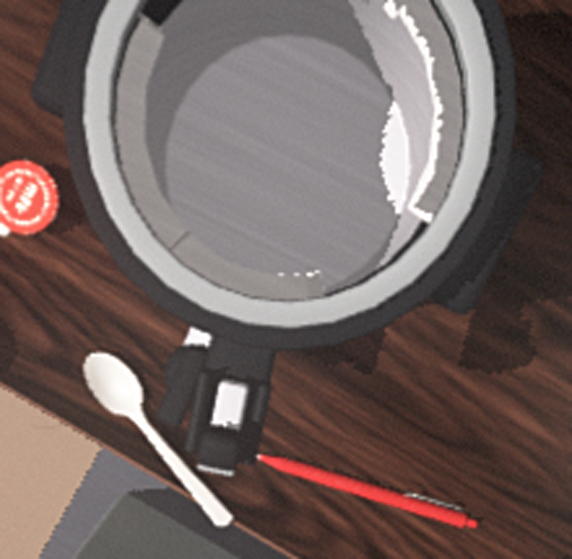

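Emit:
{"name": "carry_out", "arguments": {
  "commands": [
    [[1, 8, -15, -16, -6.5], [1, 8, -13, -18, -6.5], [1, 8, -11, -19, -6.5], [1, 8, -9, -20, -6.5], [1, 8, -7, -21, -6.5], [1, 8, -4, -22, -6.5], [1, 8, -2, -22, -6.5], [1, 8, 1, -22, -6.5]]
  ]
}}

```text
time: 3.62
position: [0.4775, 0.221, 0.2763]
tool_rot: [-0.509, -0.49, 0.521, -0.478]
ft_force: [0.4, -0.1, -0.4]
grip_width: 0.087
```

The crop shows the entry gap edges, with the catch bolt at crop (230,400) and its black tab at (222,445). The urn centre is (0.538,0.102) and its yaw about 6.5°. Next is the lid.

Run:
```python
from h import *
plan([(.572,.315,.22,44)])
```

```text
t 3.62 pos [477.5 221.  276.3] yaw -3.5
[[1, 8, 13, -14, -6.8], [1, 8, 14, -13, -6.8], [1, 8, 16, -11, -6.8], [1, 8, 17, -9, -6.8], [1, 8, 18, -7, -6.8], [1, 8, 18, -5, -6.8], [1, 8, 19, -3, -6.8]]
```

Emit:
{"name": "carry_out", "arguments": {
  "commands": [
    [[1, 8, 11, -10, -6.8], [1, 8, 14, -10, -6.8], [1, 8, 16, -9, -6.8], [1, 8, 17, -7, -6.8], [1, 8, 18, -5, -6.8], [1, 8, 18, -4, -6.8], [1, 8, 19, -3, -6.8], [1, 0, 0, 0, 0]]
  ]
}}

```text
time: 4.28
position: [0.5692, 0.3181, 0.2069]
tool_rot: [0.255, 0.669, -0.263, 0.647]
ft_force: [0.1, -0.0, -0.1]
grip_width: 0.0873
```

Emit:
{"name": "carry_out", "arguments": {
  "commands": [
    [[1, 0, 0, 0, 0], [1, 0, 0, 0, 0]]
  ]
}}

```text
time: 4.45
position: [0.568, 0.3188, 0.2048]
tool_rot: [0.254, 0.67, -0.264, 0.646]
ft_force: [-0.8, -0.4, 0.6]
grip_width: 0.0872
```

Run:
```python
from h import *
snap('wrist','w3.png'); o=robot.get_obs(); print(o['position'],yaw(o),o['joint_velocities'].round(3) if hasattr(o['joint_velocities'],'round') else o['joint_velocities'])
```

```text
[0.56771433 0.31853918 0.20501059] 46.98601480698993 [-0.008 -0.02   0.009 -0.001  0.003 -0.004]
```

View pics/w3.png

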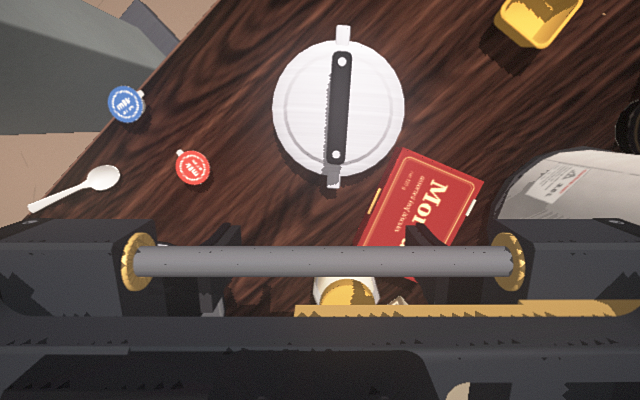

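The lid is clear in view: screws at (342,62) and (336,155), flange centre near (338,107), and the tin, jar and creamers visible around it.

Run:
```python
from fit import *
im,m=load('w3.png')
ringfit('w3.png',338,107,50,80,list(range(-60,60,3))+list(range(120,240,3)),.028)
a,b=onz(m,342,62,.068),onz(m,336,155,.068); c=(a+b)/2; print(a,b,c,np.degrees(np.arctan2(*(a-b)[1::-1])),np.linalg.norm(a-b))
mk=((im.max(2)<70)&(np.hypot(*(np.indices(im.shape[:2])-np.array([107,338])[:,None,None]))<60)).astype(np.uint8)
n,l,s,ce=cv2.connectedComponentsWithStats(mk); i=1+np.argmax(s[1:,4]); r=cv2.minAreaRect(cv2.findContours((l==i).astype(np.uint8),0,1)[0][0]); print(r,s[i])
print(onz(m,*r[0],.066)); x=Ro.from_quat(robot.get_obs()['tool_rot']).as_matrix(); print(x.round(3))
```

```text
w3.png [0.521  0.3764 0.0671] 80 med err 0.00015
[0.49394612 0.40545408 0.068     ] [0.54990975 0.34712897 0.068     ] [0.52192794 0.37629153 0.068     ] 133.8163021890736 0.08083158797855604
((342.8081970214844, 58.50983810424805), (19.983680725097656, 14.257697105407715), 23.629377365112305) [333  52  18  18  44]
[0.49209585 0.4081722  0.066     ]
[[-0.038  0.682  0.73 ]
 [-0.     0.731 -0.682]
 [-0.999 -0.026 -0.027]]
```

Run:
```python
from h import *
plan([(.521,.376,.11,43.8),(.521,.376,.045,43.8)],step=25)
```

```text
t 4.5 pos [567.7 318.5 205. ] yaw 47.0
[[1, 19, 2, -15, 0.6], [1, 19, 2, -15, 0.6], [1, 19, 2, -15, 0.6], [1, 19, 2, -15, 0.6], [1, 19, 1, -15, 0.6], [1, 22, 0, 0, -0.0], [1, 22, 0, 0, -0.0], [1, 22, 0, 0, -0.0]]
```

Emit:
{"name": "carry_out", "arguments": {
  "commands": [
    [[1, 19, 2, -15, 0.6], [1, 19, 2, -15, 0.6], [1, 19, 2, -15, 0.6], [1, 19, 2, -15, 0.6], [1, 10, 1, -13, 0.6], [1, 0, 0, 0, 0], [1, 0, 0, 0, 0]]
  ]
}}

```text
time: 5.08
position: [0.5177, 0.3734, 0.1247]
tool_rot: [0.277, 0.659, -0.285, 0.639]
ft_force: [0.6, 0.2, 0.0]
grip_width: 0.0873
```

Run:
```python
from h import *
plan([(.521,.376,.044,43.8)],step=20)
print(local([.521,.376,.044]), Ro.from_quat(robot.get_obs()['tool_rot']).as_matrix().round(3)[:,0])
```

```text
t 5.08 pos [517.7 373.4 124.7] yaw 43.2
[[1, 16.1, 0.8, 0.1, -0.1], [1, 16.1, 0.8, 0.1, -0.1], [1, 16.1, 0.8, 0.1, -0.1], [1, 16.1, 0.8, 0.1, -0.1], [1, 16.1, 0.8, 0.1, -0.1]]
[80.6048676   5.91948861  1.99384067] [-0.029  0.    -1.   ]
```

Emit:
{"name": "carry_out", "arguments": {
  "commands": [
    [[1, 20, 1.5, 0.5, -0.1], [1, 20, 1.5, 0.5, -0.1], [1, 20, 1.5, 0.5, -0.1], [1, 10, 1, 0.5, -0.1], [1, 5, 0.4, 0, -0.1], [1, 2, 0, 0, 0], [1, 0, 0, 0, 0]]
  ]
}}

```text
time: 5.67
position: [0.5307, 0.3737, 0.0558]
tool_rot: [0.28, 0.654, -0.279, 0.645]
ft_force: [0.1, 0.2, -0.4]
grip_width: 0.0866
```

Run:
```python
from h import *
o=robot.get_obs();print(o['position'],yaw(o),local([.521,.376,.042]), Ro.from_quat(o['tool_rot']).as_matrix().round(3)[:,0])
```

```text
[0.53074231 0.37368369 0.05583626] 43.47610154009854 [13.96576683 -5.41758839 -8.20530482] [-0.012  0.006 -1.   ]
```

Emit:
{"name": "carry_out", "arguments": {
  "commands": [
    [[1, 0, -3, -4, -0.1], [1, 2, -2, -3, -0.1], [1, 4, -1, -1, -0.1], [1, 4, 0, 0, 0], [1, 2, 0, 0, 0], [1, 0, 0, 0, 0]]
  ]
}}

```text
time: 6.17
position: [0.5219, 0.3765, 0.0474]
tool_rot: [0.28, 0.654, -0.275, 0.647]
ft_force: [0.1, 0.4, 0.1]
grip_width: 0.0872
```

Run:
```python
from h import *
o=robot.get_obs();print(o['position'],yaw(o),local([.521,.376,.042]), Ro.from_quat(o['tool_rot']).as_matrix().round(3)[:,0])
```

```text
[0.52187007 0.37650963 0.04738375] 43.80698003341064 [ 5.38342388 -0.99438749 -0.17721515] [-0.006  0.009 -1.   ]
```

Emit:
{"name": "carry_out", "arguments": {
  "commands": [
    [[1, 4, -0.7, 0, 0], [1, 2, 0, 0, 0], [0, 0, 0, 0, 0], [0, 0, 0, 0, 0], [0, 0, 0, 0, 0], [0, 0, 0, 0, 0], [0, 0, 0, 0, 0], [0, 0, 0, 0, 0]]
  ],
  "force": 40
}}

```text
time: 6.83
position: [0.5215, 0.3762, 0.0403]
tool_rot: [0.28, 0.654, -0.275, 0.647]
ft_force: [0.1, 1.1, -0.2]
grip_width: 0.0551
```

Emit:
{"name": "carry_out", "arguments": {
  "commands": [
    [[0, 0, 0, 0, 0], [0, 0, 0, 0, 0], [0, 0, 0, 0, 0], [0, -6, 0, 0, 0], [0, -15, 0, 0, 0], [0, -15, 0, 0, 0], [0, -8, 0, 0, 0], [0, 0, 0, 0, 0]]
  ]
}}

```text
time: 7.5
position: [0.5215, 0.3756, 0.0865]
tool_rot: [0.279, 0.654, -0.275, 0.647]
ft_force: [0.3, -0.4, 0.7]
grip_width: 0.0037
```

Run:
```python
from h import *
o=robot.get_obs();print(o['position'],yaw(o), Ro.from_quat(o['tool_rot']).as_matrix().round(3)[:,0],o['grip_width'],o['ft_force'])
plan([(.50,.30,.30,20),(.52,.17,.31,-10),(.538,.102,.31,-23.5)],hand=0,step=25,tw=5,show=32)
```

```text
[0.52148851 0.37560399 0.08650157] 43.80890238000174 [-0.007  0.009 -1.   ] 0.003664969218026249 [ 0.33593783 -0.36603933  0.65857969]
t 7.5 pos [521.5 375.6  86.5] yaw 43.8
[[0, -21, -7, 4, 2.4], [0, -21, -7, 4, 2.4], [0, -21, -6, 5, 2.4], [0, -21, -6, 5, 2.4], [0, -21, -6, 5, 2.4], [0, -21, -6, 5, 2.4], [0, -21, -6, 6, 2.4], [0, -21, -5, 6, 2.4]]
[[0, -21, -5, 6, 2.4], [0, -21, -5, 6, 2.4], [0, -2, -4, 22, 5.0], [0, -2, -2, 22, 5.0], [0, -2, 0, 22, 5.0], [0, -2, 1, 22, 5.0], [0, -2, 3, 22, 5.0], [0, -2, 5, 21, 5.0]]
[[0, 0, 10, 21, 4.5], [0, 0, 11, 20, 4.5], [0, 0, 13, 19, 4.5]]
```

The fingers close slowly and the lift came too early, so the grip missed. I'll reopen and go back down.

Emit:
{"name": "carry_out", "arguments": {
  "commands": [
    [[0.6, 0, 0, 0, 0], [0.6, 0, 0, 0, 0], [0.6, 0, 0, 0, 0], [0.6, 0, 0, 0, 0], [0.6, 0, 0, 0, 0], [0.6, 0, 0, 0, 0], [0.6, 0, 0, 0, 0]]
  ]
}}

```text
time: 8.08
position: [0.5202, 0.3749, 0.0845]
tool_rot: [0.278, 0.655, -0.276, 0.646]
ft_force: [0.8, 0.4, -0.4]
grip_width: 0.0425
```

Run:
```python
from h import *
o=robot.get_obs();print(o['position'],yaw(o),local([.521,.376,.042]), o['grip_width'])
im,m=snap('top','top1.png'); im0,_=load('top0.png')
d=cv2.absdiff(im,im0).max(2)[180:240,215:300]; print('handle px changed near lid (arm now covers part)',(d>40).sum())
im,m=snap('wrist','w4.png')
```

```text
[0.5201982  0.37493765 0.08449683] 43.80672824840958 [42.49369007  1.39550464  0.3021816 ] 0.042514595225756506
handle px changed near lid (arm now covers part) 3037
```

View pics/w4.png

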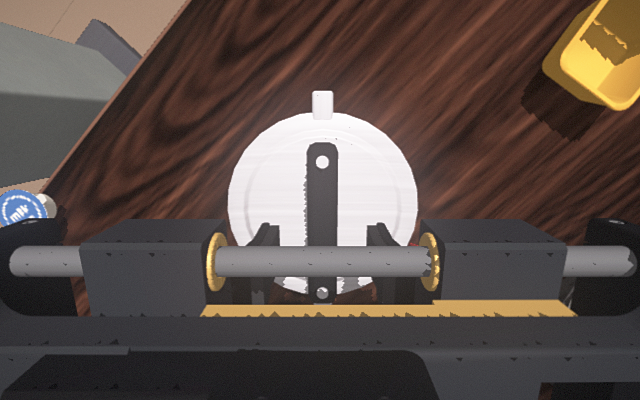

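The lid is undisturbed. The bar stands vertical in the image (screws at (322,162) and (322,293)), centred between the fingers.

Emit:
{"name": "carry_out", "arguments": {
  "commands": [
    [[0.6, 15, 0.6, 0, 0], [0.6, 15, 0.5, 0, 0], [0.6, 8, 0.3, 0, 0], [0.6, 3, 0, 0, 0], [0.6, 0, 0, 0, 0]]
  ]
}}

```text
time: 8.6
position: [0.522, 0.3768, 0.043]
tool_rot: [0.279, 0.654, -0.276, 0.647]
ft_force: [-0.7, -0.2, 0.4]
grip_width: 0.0526
```

Emit:
{"name": "carry_out", "arguments": {
  "commands": [
    [[0, 0, 0, 0, 0], [0, 0, 0, 0, 0], [0, 0, 0, 0, 0], [0, 0, 0, 0, 0], [0, 0, 0, 0, 0], [0, 0, 0, 0, 0], [0, 0, 0, 0, 0], [0, 0, 0, 0, 0]]
  ],
  "force": 40
}}

```text
time: 9.27
position: [0.523, 0.3773, 0.0454]
tool_rot: [0.28, 0.653, -0.275, 0.648]
ft_force: [0.7, 0.1, -1.5]
grip_width: 0.018
```

Gripped at 18 mm. Lifting now.

Emit:
{"name": "carry_out", "arguments": {
  "commands": [
    [[0, -6, 0, 0, 0], [0, -20, 0, 0, 0], [0, -30, 0, 0, 0], [0, -35, 0, 0, 0], [0, -35, 0, 0, 0], [0, -35, 0, 0, 0], [0, -35, 0, 0, 0], [0, -30, 0, 0, 0]]
  ]
}}

```text
time: 9.93
position: [0.5181, 0.372, 0.2711]
tool_rot: [0.273, 0.659, -0.282, 0.641]
ft_force: [0.7, 0.5, -2.6]
grip_width: 0.0176
```

Run:
```python
from h import *
o=robot.get_obs();print(Ro.from_quat(o['tool_rot']).as_matrix().round(3)[:,0],o['grip_width'],o['ft_force'])
plan([(.50,.25,.31,10),(.532,.13,.315,-23.5)],hand=0,step=25,tw=5,show=32)
```

```text
[-0.028 -0.002 -1.   ] 0.01760726170990401 [ 0.68428194  0.53333319 -2.56420155]
t 9.93 pos [518.1 372.  271.1] yaw 43.8
[[0, -6, -14, 11, 4.8], [0, -6, -13, 12, 4.8], [0, -6, -12, 13, 4.8], [0, -6, -11, 14, 4.8], [0, -6, -10, 15, 4.8], [0, -6, -8, 16, 4.8], [0, -6, -7, 16, 4.8], [0, -1, 2, 18, 4.8]]
[[0, -1, 3, 17, 4.8], [0, -1, 4, 17, 4.8], [0, -1, 6, 17, 4.8], [0, -1, 7, 16, 4.8], [0, -1, 9, 16, 4.8], [0, -1, 10, 15, 4.8]]
```

Emit:
{"name": "carry_out", "arguments": {
  "commands": [
    [[0, -6, -14, 11, 4.8], [0, -6, -13, 12, 4.8], [0, -6, -12, 13, 4.8], [0, -6, -11, 14, 4.8], [0, -6, -10, 15, 4.8], [0, -6, -8, 16, 4.8], [0, -6, -7, 16, 4.8], [0, 0, 0, 0, 0]]
  ]
}}

```text
time: 10.6
position: [0.5007, 0.2467, 0.3285]
tool_rot: [0.461, 0.54, -0.46, 0.533]
ft_force: [0.5, 0.4, -1.7]
grip_width: 0.0178
```

Run:
```python
from h import *
o=robot.get_obs();print(Ro.from_quat(o['tool_rot']).as_matrix().round(3)[:,0],o['grip_width'],o['ft_force'])
plan([(.533,.11,.30,-23.5)],hand=0,step=25,tw=5,show=32)
```

```text
[-0.007  0.007 -1.   ] 0.017793166152331695 [ 0.54754293  0.44736775 -1.70501268]
t 10.6 pos [500.7 246.7 328.5] yaw 8.7
[[0, 4, 2, 20, 4.6], [0, 4, 3, 20, 4.6], [0, 4, 5, 19, 4.6], [0, 4, 6, 19, 4.6], [0, 4, 8, 18, 4.6], [0, 4, 9, 18, 4.6], [0, 4, 11, 17, 4.6]]
```

Emit:
{"name": "carry_out", "arguments": {
  "commands": [
    [[0, 3, 2, 20, 4.6], [0, 3, 3, 20, 4.6], [0, 3, 5, 19, 4.6], [0, 3, 6, 19, 4.6], [0, 3, 8, 17, 4.6], [0, 3, 8, 15, 4.6], [0, 0, 5, 8, 4.6], [0, 0, 0, 0, 0]]
  ]
}}

```text
time: 11.27
position: [0.5292, 0.1237, 0.3095]
tool_rot: [0.595, 0.388, -0.593, 0.379]
ft_force: [-0.1, 0.4, -2.3]
grip_width: 0.0179
```

Run:
```python
from h import *
snap('wrist','w5.png')
o=robot.get_obs();print(o['position'],yaw(o),Ro.from_quat(o['tool_rot']).as_matrix().round(3),o['grip_width'],o['ft_force'],local([.538,.102,.26]))
```

```text
[0.52879553 0.12452879 0.30941437] -24.153903301331642 [[-0.006  0.912 -0.409]
 [ 0.013 -0.409 -0.912]
 [-1.    -0.011 -0.009]] 0.01774412696076672 [ 0.52710734 -0.66459211 -1.55265605] [49.05902988 18.16263768 17.24465602]
```

View pics/w5.png

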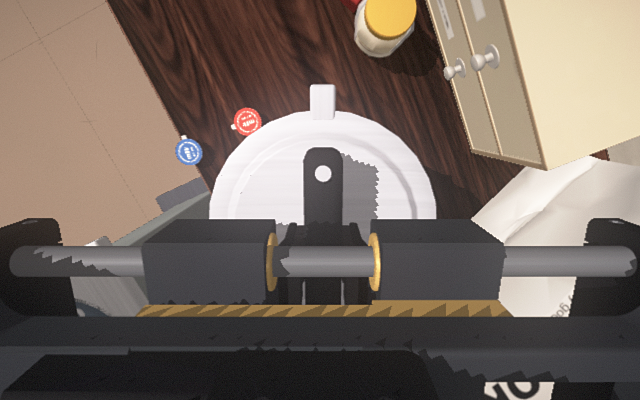

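The lid hangs level and centred in the grip, with the visible screw at (322,173) and the tab end at (322,85). I'll check the along-bar offset.

Run:
```python
from h import *
im,m=load('w5.png'); o=robot.get_obs(); R=Ro.from_quat(o['tool_rot']); hz=o['position'][2]+.0146
for n,u,v,z,r in (('screw',322,173,hz+.008,.0404),('tab',322,85,hz-.031,.081)):
    p=R.inv().apply(onz(m,u,v,z)-o['position'])*1000; print(n,p.round(1),'centre along bar (tool z)',round(p[2]+r*1000,1))
im,m=load('w4.png')
# same check on table with the pose of then
print(onz(m,322,162,.068),onz(m,322,293,.068),(onz(m,322,162,.068)+onz(m,322,293,.068))/2)
```

```text
screw [-22.2   0.9 -40.2] centre along bar (tool z) 0.2
tab [ 17.1   0.9 -80.1] centre along bar (tool z) 0.9
[0.49199986 0.40336934 0.068     ] [0.5479066  0.34504653 0.068     ] [0.51995323 0.37420794 0.068     ]
```

Emit:
{"name": "carry_out", "arguments": {
  "commands": [
    [[0, 5, 6, 6, 0], [0, 8, 6, 6, 0], [0, 8, 4, 4, 0], [0, 6, 1, 1, 0], [0, 3, 0, 0, 0], [0, 0, 0, 0, 0], [0, 0, 0, 0, 0]]
  ]
}}

```text
time: 11.9
position: [0.5367, 0.104, 0.2747]
tool_rot: [0.591, 0.394, -0.591, 0.382]
ft_force: [1.1, -0.2, -1.2]
grip_width: 0.0176
```

Run:
```python
from h import *
o=robot.get_obs();print(o['position'],yaw(o),Ro.from_quat(o['tool_rot']).as_matrix().round(3)[:,0],o['ft_force'],local([.538,.1025,.2354]))
```

```text
[0.5366806  0.10395042 0.27468751] -23.480780719043228 [-0.009  0.015 -1.   ] [ 1.10075531 -0.18783708 -1.21674746] [39.24759235  2.35147582  1.20408705]
```

Emit:
{"name": "carry_out", "arguments": {
  "commands": [
    [[0, 4, 0.8, 0.4, 0], [0, 8, 0.8, 0.4, 0], [0, 8, 0.5, 0.3, 0], [0, 5, 0.2, 0.1, 0], [0, 3, 0, 0, 0], [0, 0, 0, 0, 0]]
  ]
}}

```text
time: 12.4
position: [0.5382, 0.1032, 0.2441]
tool_rot: [0.591, 0.394, -0.59, 0.382]
ft_force: [-0.7, -0.2, -1.7]
grip_width: 0.0173
```

Run:
```python
from h import *
o=robot.get_obs();print(o['position'],yaw(o),Ro.from_quat(o['tool_rot']).as_matrix().round(3)[:,0],o['ft_force'],local([.538,.1025,.2354]))
```

```text
[0.53817788 0.10319958 0.24405061] -23.37473581712896 [-0.008  0.015 -1.   ] [-0.69383403 -0.24623588 -1.71732206] [8.64001221 0.23330704 0.80612028]
```

There is no contact below the miss height, so the ears are entering the gaps.

Emit:
{"name": "carry_out", "arguments": {
  "commands": [
    [[0, 3, 0, 0.3, 0], [0, 3, 0, 0.3, 0], [0, 2, 0, 0, 0], [0, 1, 0, 0, 0], [0, 0, 0, 0, 0]]
  ]
}}

```text
time: 12.82
position: [0.5387, 0.1028, 0.2353]
tool_rot: [0.592, 0.394, -0.59, 0.383]
ft_force: [-0.7, 0.2, 3.2]
grip_width: 0.0175
```

Emit:
{"name": "carry_out", "arguments": {
  "commands": [
    [[0, 0, 0, 0, 0], [0, 0, 0, 0, 0], [0, 0, 0, 0, 3], [0, 0, 0, 0, 5], [0, 0, 0, 0, 5], [0, 0, 0, 0, 5], [0, 0.2, 0, 0, 4], [0, 0, 0, 0, 0]]
  ],
  "force": 60
}}

```text
time: 13.48
position: [0.5402, 0.1027, 0.2353]
tool_rot: [0.658, 0.268, -0.655, 0.258]
ft_force: [-1.1, 0.9, 0.1]
grip_width: 0.0175
```

Run:
```python
from h import *
o=robot.get_obs();print(o['position'],yaw(o),Ro.from_quat(o['tool_rot']).as_matrix().round(3)[:,0],o['ft_force'],o['moment'],local([.538,.1025,.235]))
```

```text
[0.54019247 0.10266744 0.23533593] -46.33594368087397 [-0.001  0.015 -1.   ] [-1.06943878  0.88146078  0.12976301] [-0.15162902 -0.03398446 -0.02552642] [ 0.33639687 -1.38863017  1.70480022]
```

Emit:
{"name": "carry_out", "arguments": {
  "commands": [
    [[0, 0.2, -0.7, 0.7, 4], [0, 0.3, -0.5, 0.5, 5], [0, 0.3, 0, 0, 5], [0, 0.3, 0, 0, 5], [0, 0.3, 0, 0, 5], [0, 0.3, 0, 0, 5], [0, 0.2, 0, 0, 4]]
  ]
}}

```text
time: 14.07
position: [0.5401, 0.1027, 0.2333]
tool_rot: [0.706, 0.068, -0.703, 0.06]
ft_force: [0.3, 1.1, -1.6]
grip_width: 0.0176
```

Run:
```python
from h import *
o=robot.get_obs();print(o['position'],yaw(o),Ro.from_quat(o['tool_rot']).as_matrix().round(3)[:,0],o['ft_force'],o['moment'],local([.538,.1025,.2328]))
```

```text
[0.5401192  0.10270693 0.2332533 ] -79.63053093666242 [ 0.003  0.012 -1.   ] [ 0.29688136  1.07970804 -1.5529219 ] [-0.32145903 -0.20347446  0.27670897] [ 0.44392332 -0.17274217  2.12424162]
```

Emit:
{"name": "carry_out", "arguments": {
  "commands": [
    [[0, 0.3, 0, 0.3, 3], [0, 0.2, 0, 0.3, 3], [0, 0.2, 0, 0, 3], [0, 0, 0, 0, 2], [0, 0, 0, 0, 2], [0, 0, 0, 0, 2]]
  ]
}}

```text
time: 14.57
position: [0.5398, 0.1022, 0.233]
tool_rot: [0.708, -0.018, -0.705, -0.021]
ft_force: [0.8, 0.9, -0.1]
grip_width: 0.0186
```

Run:
```python
from h import *
o=robot.get_obs();print(o['position'],yaw(o),Ro.from_quat(o['tool_rot']).as_matrix().round(3)[:,0],o['ft_force'],o['moment'],local([.538,.1025,.2328]))
```

```text
[0.53980336 0.10216935 0.23299033] -93.20700813255146 [ 0.005  0.005 -1.   ] [ 0.76556714  0.88018704 -0.10460006] [-0.00776061 -0.00255241  1.45313011] [ 0.1833754  -0.22833475  1.819863  ]
```

The moment is now 1.45 Nm and the grip has skewed past the bar, so the lid is at its stop. Releasing and rising.

Emit:
{"name": "carry_out", "arguments": {
  "commands": [
    [[0.6, 0, 0, 0, 0], [0.6, 0, 0, 0, 0], [0.6, 0, 0, 0, 0], [0.6, 0, 0, 0, 0], [0.6, 0, 0, 0, 0], [0.6, -6, 0, 0, 0], [0.6, -15, 0, 0, 0], [0.6, -20, 0, 0, 0]]
  ]
}}

```text
time: 15.23
position: [0.537, 0.102, 0.272]
tool_rot: [-0.705, 0.016, 0.709, 0.02]
ft_force: [-0.0, -0.5, 0.1]
grip_width: 0.0515
```

Run:
```python
from h import *
o=robot.get_obs();print(o['position'],yaw(o),o['grip_width'],o['moment'])
plan([(.45,.08,.33,-83)],hand=0.6,step=25,tw=5,show=32)
```

```text
[0.53702576 0.10198548 0.2720463 ] -92.98370637090729 0.05154081632871246 [0.02189947 0.03148902 0.03111702]
t 15.23 pos [537. 102. 272.] yaw -93.0
[[0.6, -12, 5, 17, -2.0], [0.6, -12, 5, 17, -2.0], [0.6, -12, 4, 17, -2.0], [0.6, -12, 3, 18, -2.0], [0.6, -12, 3, 18, -2.0]]
```

Run:
```python
from h import *
plan([(.397,.052,.32,-70.5)],hand=0,step=25,tw=5,show=32)
```

```text
t 15.23 pos [537. 102. 272.] yaw -93.0
[[0, -7, 8, 20, -3.2], [0, -7, 7, 20, -3.2], [0, -7, 6, 20, -3.2], [0, -7, 5, 21, -3.2], [0, -7, 4, 21, -3.2], [0, -7, 2, 21, -3.2], [0, -7, 1, 21, -3.2]]
```

Emit:
{"name": "carry_out", "arguments": {
  "commands": [
    [[0.6, -12, 0, 8, -3.2], [0, -8, 7, 20, -3.2], [0, -7, 6, 20, -3.2], [0, -7, 5, 21, -3.2], [0, -7, 4, 21, -3.2], [0, -5, 2, 18, -3.2], [0, 0, 1, 10, -2], [0, 0, 0, 0, 0]]
  ]
}}

```text
time: 15.9
position: [0.4226, 0.0609, 0.3275]
tool_rot: [0.701, 0.12, -0.693, 0.117]
ft_force: [0.1, -0.1, 0.5]
grip_width: 0.0133
```

Emit:
{"name": "carry_out", "arguments": {
  "commands": [
    [[0, 0, 0, 0, 0], [0, 0, 0, 0, 0]]
  ]
}}

```text
time: 16.07
position: [0.4233, 0.0608, 0.3288]
tool_rot: [0.703, 0.119, -0.692, 0.116]
ft_force: [0.8, -0.2, -0.3]
grip_width: 0.0031
```

Run:
```python
from h import *
snap('wrist','w6.png')
o=robot.get_obs();print(o['position'],yaw(o),o['grip_width'],Ro.from_quat(o['tool_rot']).as_matrix().round(3)[:,0])
```

```text
[0.42363683 0.06079084 0.32872947] -70.86110589414264 0.0019640472035570454 [ 0.015  0.006 -1.   ]
```

View pics/w6.png

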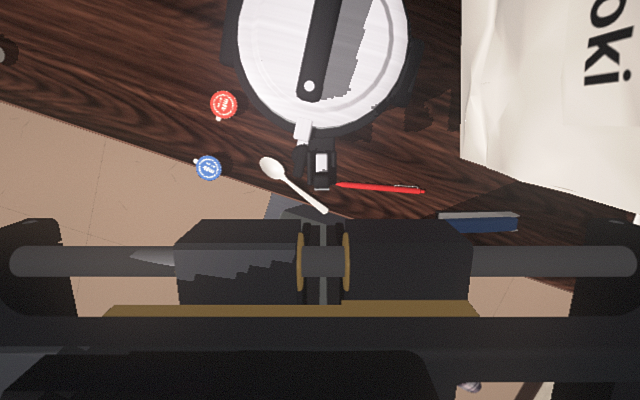

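The lid is locked with its bar pointing at the tap. The front screw is at (309,86), the lid tab at (304,130), and the catch's white bolt at (321,162) with its black tab at about (322,177).

Run:
```python
from fit import *
im,m=load('w6.png')
c=ringfit('w6.png',322,42,60,100,range(-5,185,3),.21)
for n,u,v,z,a in (('screw',309,86,.2555,180),('tab',304,130,.214,180),('bolt',321,162,.232,193),('blacktab',322,176,.232,193)):
    p=onz(m,u,v,z)[:2]; d=p-[.538,.1025]; print(n,p.round(4),np.hypot(*d).round(4),'urn yaw equiv',(np.degrees(np.arctan2(d[1],d[0]))%360-a).round(1))
print(im[140:192:3,322].mean(1))
t=np.radians(199.5); e=np.array([np.cos(t),np.sin(t)])
for r in (.145,.1235,.1095): print(r,np.array([.538,.1025])+r*e)
plan([(*(np.array([.538,.1025])+.148*e),.32,-70.5),(*(np.array([.538,.1025])+.148*e),.218,-70.5)],hand=0,step=25)
```

```text
w6.png [0.5413 0.1019 0.0681] 62 med err 0.00028
screw [0.5018 0.0976] 0.0366 urn yaw equiv 7.8
tab [0.4701 0.0931] 0.0686 urn yaw equiv 7.8
bolt [0.4515 0.0715] 0.0919 urn yaw equiv 6.7
blacktab [0.441 0.067] 0.1033 urn yaw equiv 7.1
[ 73.33333333  74.33333333  70.33333333  70.          55.66666667
 235.33333333 235.33333333 234.66666667 235.66666667 237.33333333
 169.          45.33333333  55.33333333  65.66666667  61.66666667
  60.         118.          48.        ]
0.145 [0.40131698 0.05409801]
0.1235 [0.42158378 0.06127485]
0.1095 [0.43478076 0.06594815]
t 16.12 pos [423.6  60.8 328.7] yaw -70.9
[[0, 4, 0, 13, -0.2], [0, 4, -1, 13, -0.2], [0, 20, 0, 0, -0.0], [0, 20, 0, 0, -0.0], [0, 20, 0, 0, -0.0], [0, 20, 0, 0, -0.0], [0, 20, 0, 0, -0.0]]
```

Emit:
{"name": "carry_out", "arguments": {
  "commands": [
    [[0, 0, 0, 12, 0], [0, 4, 0, 13, 0], [0, 16, 0, 1, 0], [0, 20, 0, 0, 0], [0, 20, 0, 0, 0], [0, 20, 0, 0, 0], [0, 12, 0, 0, 0], [0, 0, 0, 0, 0]]
  ]
}}

```text
time: 16.78
position: [0.4004, 0.0521, 0.233]
tool_rot: [0.703, 0.119, -0.691, 0.117]
ft_force: [-1.0, -0.0, 0.3]
grip_width: 0.0005
```

Run:
```python
from h import *
o=robot.get_obs();print(o['position'],yaw(o),o['grip_width'],Ro.from_quat(o['tool_rot']).as_matrix().round(3)[:,0],local([.4013,.0541,.217]),local([.4348,.066,.217]))
```

```text
[0.40037372 0.05211229 0.2330125 ] -70.82730667239855 0.0005432218496628672 [ 0.016  0.005 -1.   ] [16.03575237 -1.57638847 -1.25651124] [ 16.63730978  -1.81437746 -36.80143338]
```

Emit:
{"name": "carry_out", "arguments": {
  "commands": [
    [[0, 8, -1, 0, 0], [0, 6, -0.7, 0, 0], [0, 0, 0, -6, 0], [0, 0, 0, -6, 0], [0, 0, 0, -4, 0], [0, 0, 0, -4, 0], [0, 0, 0, 0, 0]]
  ]
}}

```text
time: 17.37
position: [0.4219, 0.0608, 0.2206]
tool_rot: [0.703, 0.119, -0.691, 0.117]
ft_force: [-0.9, -0.1, -0.6]
grip_width: 0.0007
```

Run:
```python
from h import *
o=robot.get_obs();print(o['position'],yaw(o),o['ft_force'],local([.4348,.066,.217]))
```

```text
[0.42191901 0.06079825 0.22055683] -70.8211624535565 [-0.87921568 -0.127917   -0.60832882] [  3.79664977  -0.6839215  -13.81111664]
```

Now near contact, so I'll push the remaining 14 mm or so gently.

Emit:
{"name": "carry_out", "arguments": {
  "commands": [
    [[0, 2, -0.3, -3, 0], [0, 1, -0.3, -3, 0], [0, 0, 0, -3, 0], [0, 0, 0, -3, 0], [0, 0, 0, -2, 0]]
  ]
}}

```text
time: 17.78
position: [0.4337, 0.0658, 0.2179]
tool_rot: [0.701, 0.119, -0.693, 0.118]
ft_force: [-6.3, -4.0, 4.0]
grip_width: 0.0003
```

Run:
```python
from h import *
o=robot.get_obs();print(o['position'],yaw(o),o['ft_force'],local([.4348,.066,.217]))
```

```text
[0.43369883 0.06579552 0.21794573] -70.71200891369551 [-6.27428878 -3.95060157  3.97948792] [ 0.95869379  0.16948869 -1.09589129]
```

Emit:
{"name": "carry_out", "arguments": {
  "commands": [
    [[0, 0, 0, -2, 0], [0, 0, 0, -2, 0], [0, 0, 0, -2, 0]]
  ]
}}

```text
time: 18.03
position: [0.4334, 0.0661, 0.2174]
tool_rot: [-0.695, -0.119, 0.698, -0.12]
ft_force: [-4.6, -3.5, 4.8]
grip_width: 0.0003
```

Emit:
{"name": "carry_out", "arguments": {
  "commands": [
    [[0, 0, 0, -4, 0], [0, 0, 0, -5, 0]]
  ]
}}

```text
time: 18.2
position: [0.4333, 0.0667, 0.2167]
tool_rot: [-0.688, -0.119, 0.706, -0.122]
ft_force: [-11.4, -7.9, 9.1]
grip_width: 0.0003
```

Emit:
{"name": "carry_out", "arguments": {
  "commands": [
    [[0, 0, 0, 4, 0], [0, 0, 0, 10, 0], [0, 0, 0, 12, 0], [0, -10, 0, 10, 0], [0, -30, 0, 0, 0], [0, -35, 0, 0, 0], [0, -35, 0, 0, 0], [0, 0, 0, 0, 0]]
  ]
}}

```text
time: 18.87
position: [0.3967, 0.0551, 0.3298]
tool_rot: [-0.687, -0.12, 0.706, -0.12]
ft_force: [1.3, -0.6, -0.6]
grip_width: 0.0007
```

Emit:
{"name": "carry_out", "arguments": {
  "commands": [
    [[0, 0, 0, 0, 0], [0, 0, 0, 0, 0]]
  ]
}}

```text
time: 19.03
position: [0.3968, 0.0549, 0.3314]
tool_rot: [-0.69, -0.119, 0.704, -0.12]
ft_force: [-0.1, 0.2, -0.6]
grip_width: 0.0005
```

Run:
```python
from h import *
im,m=snap('wrist','w7.png'); print(robot.get_obs()['position'])
cv2.imwrite('pics/w7c.png',cv2.resize(im[0:215,200:440],None,fx=2.6,fy=2.6,interpolation=cv2.INTER_CUBIC)[...,::-1])
```

```text
[0.39613544 0.05501283 0.33076676]
```

View pics/w7c.png

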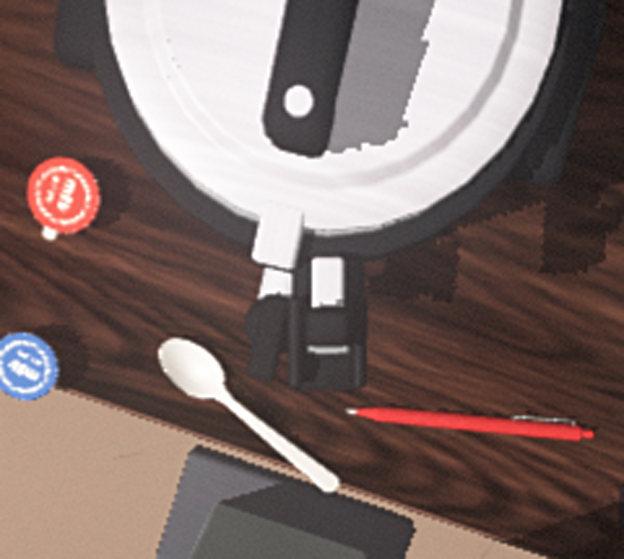

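The catch has moved in and its white bolt, now at crop (327,282), lies beside the lid's tab. I'll measure its travel, then hand in.

Run:
```python
from h import *
for f,(u,v) in (('w2.png',(308,155)),('w6.png',(321,162.5)),('w7.png',(200+327/2.6,282/2.6))):
    im,m=load(f)
    g=(im.min(2)>200).astype(np.uint8); n,l,s,c=cv2.connectedComponentsWithStats(g); i=l[int(v),int(u)]; cu,cv_=c[i]
    p=onz(m,cu,cv_,.22)[:2]-[.538,.1025]; print(f,i,s[i],c[i].round(1),'r',np.hypot(*p).round(4))
im,m=load('w7.png'); s=[onz(m,200+298/2.6,101/2.6,.2555),onz(m,200+279/2.6,238/2.6,.2175)]; print(s)
for q in s: d=q[:2]-[.538,.1025]; print(np.degrees(np.arctan2(-d[1],-d[0])))
```

```text
w2.png 87 [302 147  12  17 151] [307.5 155. ] r 0.0933
w6.png 53 [316 155  11  17 160] [320.4 162.4] r 0.0938
w7.png 34 [320  99  11  19 194] [324.9 107.5] r 0.0801
[array([0.50205594, 0.0975741 , 0.2555    ]), array([0.46943697, 0.09349334, 0.2175    ])]
7.8034063773508295
7.483709251576906
```

```bash
python3 -c "
from rig import robot
o=robot.get_obs();print(o['time'],o['ft_force'],o['joint_velocities']);print(robot.hand_in())"
```

```text
19.0833 [-0.23427955 -0.18140889  0.38244479] [ 0.0028679   0.02368194  0.01638856 -0.00086871  0.01075017  0.00385036]
the job is handed in; nothing more can be done
None
```

The urn is closed and the job was handed in at 19.1 s of the allowed 67 s. The lid is in the mouth and turned clockwise to its stops, and the catch is pushed in. The hand-in reports no verdict, so these are my own last checks:

- **Lid through the gaps:** it went down to about 250 mm handle height, below the 262 mm it would show if the ears had missed.
- **Lid turned tight:** the turning moment rose to about 1.45 Nm and the grip began to slip on the bar, so it was at the stop. The tool followed it down about 2.3 mm. I could not read the seal joint directly.
- **Handle direction:** the handle measured about 7.5–7.8° and the urn's axis about 6.7°, so they agree to about 1° (4.6° allowed). Estimates of the urn's axis ranged from 4.4° to 7.1°; the low ones came from a picture taken while the arm was still moving.
- **Catch:** the pictures show about 13.5 mm of travel, give or take 1 mm. It stalled against its end at up to about 17 N.
- **At hand-in:** the arm was clear of everything. The creamers and spoon looked unmoved in the last picture. The tin and jar were out of that view, and I never worked near them.

My first grasp closed too slowly and came up empty. A look showed the lid undisturbed, and the second grasp held.

I viewed 11 pictures, one over the budget.

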